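Slide the bronze ring to its next examination station

ROBOT

A 6-joint arm with a two-finger parallel gripper is mounted at the origin on the work surface. World frame = base frame: x ahead of the robot, y to its left, z up, the work surface at z = 0. Lengths are in mm, angles in rad, forces in N, time in s.
With the tool pointing down it reaches from about 350 to 875 mm from the base axis. Payload 4.2 kg.
Tool frame: the origin (TCP) lies at the very end of the fingers, on their centre line; the grasp point (between the pads) lies 19 mm behind it; z points along the fingers, y is the direction in which the jaws open and shut (so a half turn about z gives the same grasp; the last joint's range is limited). The gripper opens to 85 mm and grips with 20 to 120 N. Pads are 22 mm wide; open, the fingers measure 114 mm over their backs; the gripper's body (76 mm by 85 mm) begins 54 mm behind the grasp point. The pads swing forward as they close: fully open they stand 13 mm farther back than shut.
Start: joints at [1.491, 0.385, 0.008, 0, -1.194, -0.259], TCP at [207.689, 589.461, 231.312] pointing down, gripper open.
Joint ranges: [-3.14, 3.14], [-1.21, 2.06], [-1.07, 1.41], [-3.16, 2.05], [-2.99, -0.16], [-3.1, 3.1]. Speed limits (rad/s): [2.79, 2.79, 3.14, 3.14, 3.14, 3.14].

INTERFACE

Orientations are given as a unit quaternion [x, y, z, w].
In Python, from bench import arm gives the robot as it stands.
- The arm moves only by the tool apply_moves, never from a script. Its argument "plan" is one flat list of numbers, 5 for each row, row after row: the gripper's target within -1 to 1 (shut at 1, half-way at 0, fully open at -1), then the shift along the world's x, y, z in m, then the turn about the world's z in degrees. A call has 1 to 8 rows; each row is the pose to reach, as a shift and turn from the pose commanded when the call began; what a row does not reach only later rows make up. A row lasts 1/12 s, in which the tool goes at most 41.7 mm and 7.16 degrees, less where a joint would pass 70% of its speed; a pose out of reach is approached as far as the arm can. A call with a gripper value outside its range is refused whole. The fingers move at their own pace and stop on an object; the grip force is fixed at half the most. Time passes only in rows, so rows that repeat a pose let the fingers close. It gives the time, the measured TCP pose, the force and the opening at its end, in the units of the state.
- arm.read_state(): the state, without advancing time (a new reading comes with each control period).
- arm.get_image(name): name is "scene" or "side" or "wrist"; returns a dict with "color" (400x640x3 uint8, red, green, blue), "range_z" (400x640 float32, mm along the optical axis (not along the pixel's ray), 0 where there is no reading), "camera_matrix" (3x3 intrinsics, pixels), "k1" (the pictures are not rectified: a ray, as slopes to the right and down, at radius r is drawn at 1 + k1 r^2 times it, then the intrinsics apply), "camera_from_world" (4x4, takes a point from world to camera coordinates); the wrist camera has in their place "mount" (4x4, takes a point from camera to tool coordinates, whose origin is the TCP and whose axes are the flange's). Camera axes: x right, y down, z forward; pixel columns grow to the right and rows downward; lengths in mm; the calibration is good to about 2 mm. A picture is of the moment at which its call begins: read the wrist's pose just before it.
- arm.job_done(): hands the job in, once; it reports no verdict.
The state is a dict: "clock": time; "joints": joint angles; "joint_vel": joint speeds; "joint_efforts": joint torques, N m; "position": TCP position; "ee_rot": TCP orientation; "contact_force": force on the tool from outside, world axes, zero at the start; "wrist_torque": the same for the moment, N m; "gripper_width": finger opening in mm.
Only numpy, scipy, OpenCV 4.12 (cv2) and the standard library are available. Lean on these libraries where they do the work, as an engineer would, in place of code of your own. Each camera call takes 0.05 s, during which the arm holds its last target.

TASK

In this conservation lab two specimen carriers stand on rail slides. Push the carrier that holds the flat green bronze ring along its slide, away from the robot, to the next station (the one with the yellow markers) so that it settles in the detent there, without running on towards the blue station, and let go of it. Leave the carrier with the terracotta bowl where it is.

Things in the scene. Friction and masses are not known exactly. Their poses are not given: they have to be found in the camera images.
- ring_carrier (a joint): Travel (m) of the grey carrier (130 x 94 mm, top 44 mm up, 0.5 kg) with the flat green bronze ring (68 mm wide, top 56 mm up); grows away from the robot: 0 near end stop, 0.13 seated at yellow, 0.24 at blue, 0.25 far stop. Slides only along the rail, friction about 0.5 N; stays put. Ridges 10 mm before and after a detent's centre resist with about 6 N; between them it centres itself.
- ring_post (a point): Centre of the round black upright post on the ring carrier, to push or pinch: 20 mm diameter, top 99 mm up, foot collar 28 mm wide up to 52 mm; this point is 74 mm up and 45 mm beyond the carrier's centre as seen from the robot. On the robot side the bronze ring, lower, begins 23 mm from the post's surface. x along the rail away from the robot, z up.
- ring_station (a point): Fixed point, 74 mm up: where ring_post is when the ring carrier is seated in the yellow station. From ring_post to here is the rail's direction (x). Yellow marker blocks (30 x 15 x 20 mm) flank the slide 45 mm nearer the robot, where the carrier's centre comes; blue ones are 110 mm farther along. Slide 410 x 110 mm, 140 mm wide over the markers.
- bowl_post (a point): Centre (74 mm up) of the like black post on the other carrier, which holds a round terracotta bowl (68 mm across, top 84 mm up, centre 67 mm from the post on the robot side). Its own like slide lies left or right of the first. It must stay where it is.

How it is judged:
By the outcome, as a careful person would: the job done as asked, in the order asked, and still so for the second after the job is handed in, with the robot touching nothing.
It also fails if it takes over 32 s, if anything falls off the work surface, if the arm or the gripper's body presses on something with over 40 N, if the wrist force passes 120 N, or if a joint passes its speed limit or range.

## Working session

There is one attempt and no reset: what is moved stays moved. The work goes in short steps, Python scripts to look and compute and a tool call to move; the robot and the scene stay as the last step left them, time stands still between calls to the robot, and variables do not carry over. Pictures are saved under pics/ and viewed, and the job is handed in when it is done.

Besides the shell and the picture viewer there is one more tool, called after ">>>" as name(argument=value, ...) on one line, values as JSON. apply_moves: Moves the arm, as the interface text tells. Its arguments: {"type":"object","properties":{"plan":{"type":"array","items":{"type":"number"}}},"required":["plan"]}

```bash
mkdir -p pics; ls; python3 - <<'E'
from bench import arm
import cv2
s=arm.read_state();print(s)
for n in("scene","side"):
    d=arm.get_image(n);cv2.imwrite(f"pics/{n}0.png",d["color"][:,:,::-1]);print(n,d["camera_matrix"],d["k1"],d["camera_from_world"])
E
```

```text
pics
{'clock': 0.0, 'joints': array([ 1.49059055e+00,  3.85612298e-01,  6.62454997e-03, -5.18337403e-04,
       -1.19397853e+00, -2.58619582e-01]), 'joint_vel': array([-0.00111891, -0.0012844 ,  0.00100428,  0.00015414,  0.00012721,
       -0.00108207]), 'joint_efforts': array([ 4.06829940e-04, -3.92294955e+01,  1.88401258e+01,  4.18608114e+00,
       -4.53083689e-03, -4.25014434e-06]), 'position': array([207.50885957, 588.93388241, 230.18455439]), 'ee_rot': array([ 9.85667225e-01, -1.68697619e-01, -1.43265185e-04,  1.10212001e-03]), 'contact_force': array([ 0.77231825, -0.90396279, -0.19172591]), 'wrist_torque': array([ 0.0192338 ,  0.01896164, -0.00433126]), 'gripper_width': 85.3763170184528}
scene [[430.37767799   0.         323.46573652]
 [  0.         430.37767799 190.68646742]
 [  0.           0.           1.        ]] -0.03949681622319991 [[ 1.66164461e-01  9.85846394e-01  2.22768912e-02 -6.41228472e+01]
 [ 6.50639749e-01 -9.26338707e-02 -7.53715386e-01 -2.78475725e+02]
 [-7.40984000e-01  1.39734941e-01 -6.56823308e-01  1.26571253e+03]
 [ 0.00000000e+00  0.00000000e+00  0.00000000e+00  1.00000000e+00]]
side [[397.29688174   0.         320.2613402 ]
 [  0.         397.29688174 200.13175993]
 [  0.           0.           1.        ]] -0.020194391700897495 [[ 7.62213799e-01 -6.47307255e-01 -4.84165146e-03 -3.96172650e+02]
 [-3.50974163e-01 -4.06969448e-01 -8.43322599e-01  2.59422010e+02]
 [ 5.43918432e-01  6.44491416e-01 -5.37385851e-01  5.96657257e+02]
 [ 0.00000000e+00  0.00000000e+00  0.00000000e+00  1.00000000e+00]]
```

View pics/scene0.png

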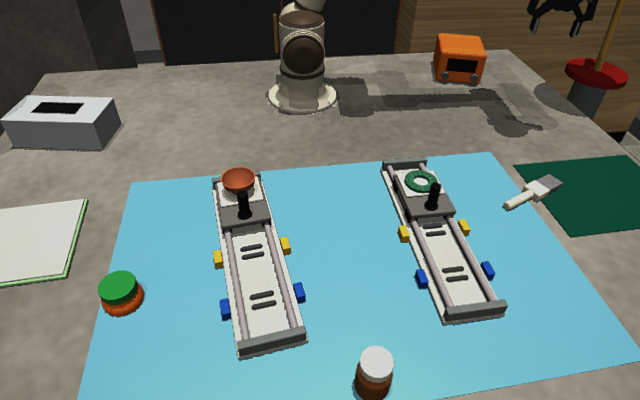

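View pics/side0.png

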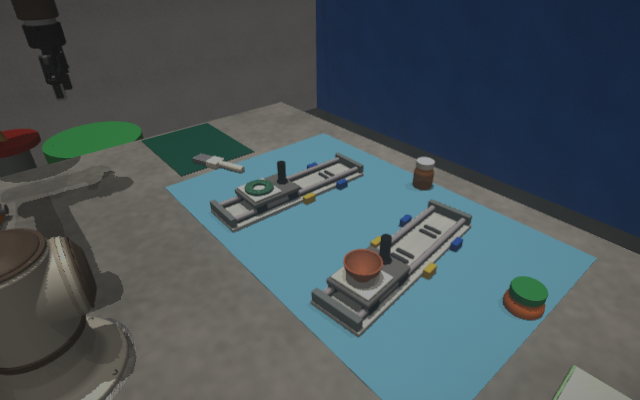

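The ring carrier is the one on the right in the scene view (post about (433,193), yellow markers about (404,234) and (464,228)). The bowl carrier is on the left, with its post at about (243,203). Next I enlarge both views.

```bash
python3 - <<'E'
import cv2
a=cv2.imread("pics/scene0.png")[145:330,360:530];cv2.imwrite("pics/sc1.png",cv2.resize(a,None,fx=3.2,fy=3.2,interpolation=cv2.INTER_CUBIC))
a=cv2.imread("pics/side0.png")[140:240,200:380];cv2.imwrite("pics/si1.png",cv2.resize(a,None,fx=4,fy=4,interpolation=cv2.INTER_CUBIC))
E
```

```text
(no output)
```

View pics/sc1.png

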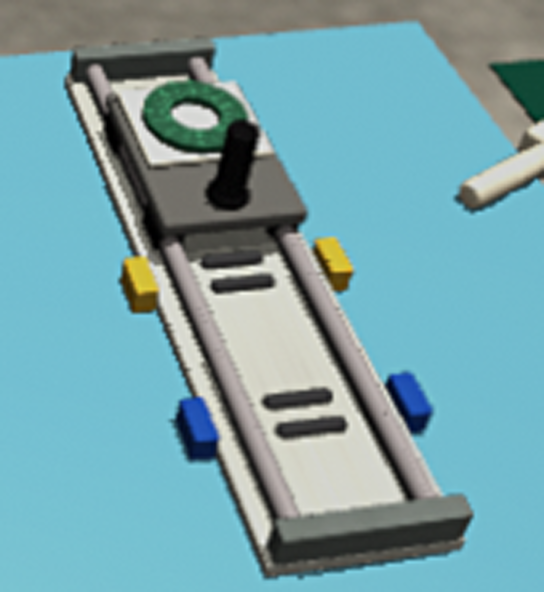

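View pics/si1.png

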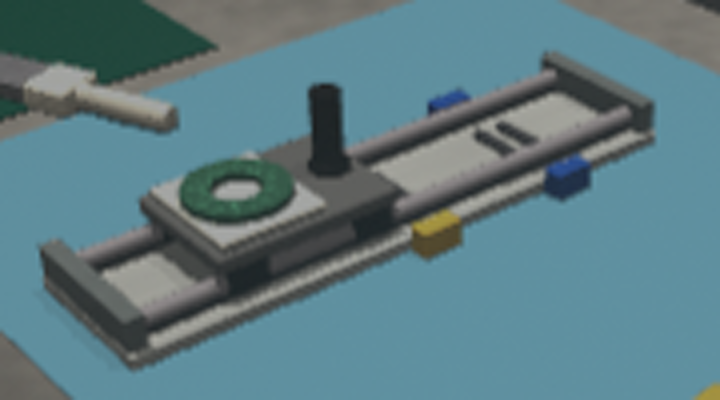

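```bash
cat >h.py <<'E'
import numpy as np,cv2
from bench import arm
def cam(n):
    d=arm.get_image(n);return d
def back(d,uv,z):
    K=d["camera_matrix"];M=d["camera_from_world"]
    p=cv2.undistortPoints(np.array([[uv]],float),K,np.array([d["k1"],0,0,0,0.]))[0,0]
    R,t=M[:3,:3],M[:3,3];c=-R.T@t;r=R.T@np.array([p[0],p[1],1])
    return c+r*(z-c[2])/r[2]
E
python3 - <<'E'
from h import *
np.set_printoptions(precision=1,suppress=True)
d=cam("scene");e=cam("side")
S=lambda u,v:(360+(u+.5)/3.2-.5,145+(v+.5)/3.2-.5)
T=lambda u,v:(200+(u+.5)/4-.5,140+(v+.5)/4-.5)
P={}
for n,f,c,uv,z in [("post",S,d,(241,127),99),("yl",S,d,(139,270),20),("yr",S,d,(331,251),20),("bl",S,d,(196,415),20),("br",S,d,(407,388),20),("ring",S,d,(197,116),56),
 ("post_s",T,e,(325,90),99),("y_s",T,e,(437,222),20),("b_s",T,e,(567,167),20),("ring_s",T,e,(238,189),56)]:
    P[n]=back(c,f(*uv),z);print(n,P[n])
ym=(P["yl"]+P["yr"])/2;bm=(P["bl"]+P["br"])/2
u=bm-ym;print(ym,bm,u,np.linalg.norm(u),np.linalg.norm(P["yl"]-P["yr"]))
a=(P["post"]-P["ring"])[:2];print("post-ring",a,np.hypot(*a),np.degrees(np.arctan2(a[1],a[0])),"rail",np.degrees(np.arctan2(u[1],u[0])))
a=(P["post_s"]-P["ring_s"])[:2];print(a,np.hypot(*a),np.degrees(np.arctan2(a[1],a[0])))
a=(P["b_s"]-P["y_s"])[:2];print(a,np.hypot(*a),np.degrees(np.arctan2(a[1],a[0])))
u=u[:2]/np.linalg.norm(u)
print("station",ym[:2]+45*u,"post->st along",(ym[:2]+45*u-P["post"][:2])@u,"perp",(ym[:2]-P["post"][:2])@np.array([-u[1],u[0]]))
E
```

```text
post [550.5 185.7  99. ]
yl [583.6 123.6  20. ]
yr [585.7 247.9  20. ]
bl [694.7 121.4  20. ]
br [695.1 246.8  20. ]
ring [488.3 187.7  56. ]
post_s [550.9 183.2  99. ]
y_s [585.9 121.2  20. ]
b_s [693.2 118.8  20. ]
ring_s [483.5 182.1  56. ]
[584.6 185.8  20. ] [694.9 184.1  20. ] [110.3  -1.7   0. ] 110.30910295666374 124.29994685242798
post-ring [62.2 -2. ] 62.23467487765319 -1.807571881681841 rail -0.8676242272668071
[67.4  1.1] 67.42380372831417 0.9399656144943573
[107.4  -2.4] 107.40006695372603 -1.2949170410756312
station [629.6 185.1] post->st along 79.10312497271393 perp 0.5521486041577104
```

Both cameras agree. The post is at about (550.7, 184.5), the station at about (629.5, 184) and the rail at about -1° from x, so the push is about 79 mm. The plan is to pinch the post with the jaws across the rail. First I move above it.

>>> apply_moves(plan=[-1,0.022,-0.025,0,2.3,-1,0.044,-0.05,0,4.6,-1,0.066,-0.076,0,6.9,-1,0.088,-0.102,0,9.2,-1,0.11,-0.128,0,11.5,-1,0.132,-0.154,0,13.8,-1,0.154,-0.18,0,16.1,-1,0.176,-0.206,0,18.4])

```text
clock: 0.87
position: [384.4, 382.0, 231.3]
ee_rot: [1.0, -0.008, -0.0, 0.0]
contact_force: [0.7, -0.2, 0.0]
gripper_width: 85.6
```

>>> apply_moves(plan=[-1,0.024,-0.028,0,0,-1,0.048,-0.056,0,0,-1,0.072,-0.084,0,0,-1,0.096,-0.112,0,0,-1,0.12,-0.14,0,0,-1,0.144,-0.17,0,0,-1,0.167,-0.199,0,0,-1,0.167,-0.199,0,0])

```text
clock: 1.53
position: [553.4, 180.0, 230.7]
ee_rot: [1.0, -0.012, -0.0, 0.001]
contact_force: [0.7, 0.8, -0.7]
gripper_width: 85.1
```

```bash
python3 - <<'E'
from h import *
s=arm.read_state();print(s["clock"],s["position"],s["ee_rot"],s["contact_force"],s["gripper_width"])
d=cam("wrist");cv2.imwrite("pics/w1.png",d["color"][:,:,::-1]);print(d["mount"],d["camera_matrix"],d["k1"])
E
```

```text
1.5333 [553.38507794 180.02976116 230.73185757] [ 9.99929112e-01 -1.18875299e-02 -6.34130159e-05  6.73051843e-04] [ 0.72690033  0.75018409 -0.71170396] 85.10475285213862
[[ 1.06130090e-03 -9.49845312e-01 -3.12718333e-01  7.97326380e+01]
 [ 9.99999431e-01  9.72928751e-04  4.38632677e-04 -9.80453833e-02]
 [-1.12380535e-04 -3.12718621e-01  9.49845804e-01 -1.43429012e+02]
 [ 0.00000000e+00  0.00000000e+00  0.00000000e+00  1.00000000e+00]] [[321.7820782    0.         316.84742287]
 [  0.         321.7820782  200.99984042]
 [  0.           0.           1.        ]] 0.00851340249283005
```

View pics/w1.png

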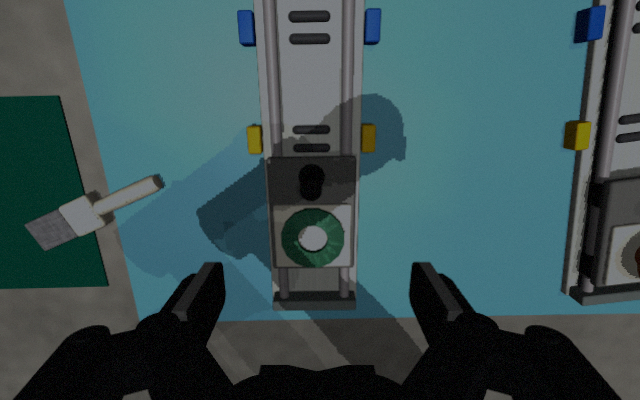

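The wrist view shows the post ahead of the ring, top at about (311,174), and nothing in the fingers' way. I compare this with the pose after letting the arm settle.

```bash
python3 - <<'E'
from h import *
from scipy.spatial.transform import Rotation as Ro
np.set_printoptions(precision=1,suppress=True)
s=arm.read_state();print(s["clock"],s["position"],s["joint_vel"].max())
d=cam("wrist");cv2.imwrite("pics/w2.png",cv2.resize(d["color"][100:320,230:390,::-1],None,fx=2.7,fy=2.7,interpolation=cv2.INTER_CUBIC))
T=np.eye(4);T[:3,:3]=Ro.from_quat(s["ee_rot"]).as_matrix();T[:3,3]=s["position"]
d["camera_from_world"]=np.linalg.inv(T@d["mount"])
for uv,z in [((311,172),99),((313,237),56),((255,139),20),((368,137),20),((246,28),20),((373,26),20)]: print(uv,back(d,uv,z))
E
```

```text
1.5833 [552.  181.7 230.6] 0.059541279999977964
(311, 172) [567.9 186.4  99. ]
(313, 237) [486.1 187.2  56. ]
(255, 139) [587.6 248.1  20. ]
(368, 137) [587.  125.2  20. ]
(246, 28) [695.3 248.   20. ]
(373, 26) [694.4 123.4  20. ]
```

View pics/w2.png

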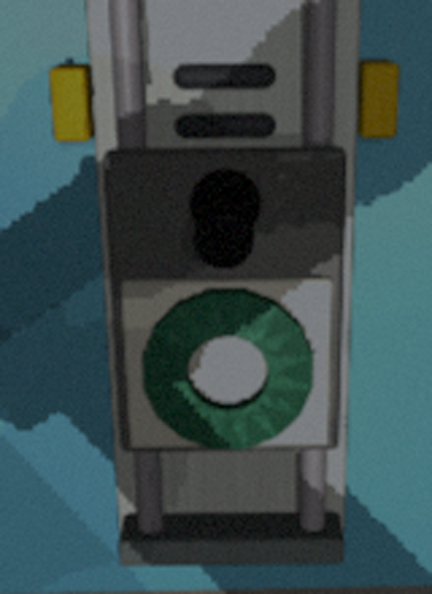

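Corrected, the post top is at about (312,189), which gives x≈550 and y≈185.5 and agrees with the fixed cameras. I descend around the post to TCP z≈60.

>>> apply_moves(plan=[-1,0,0.0005,-0.03,0,-1,0,0.0005,-0.06,0,-1,0,0.0005,-0.09,0,-1,0,0.0005,-0.12,0,-1,0,0.0005,-0.145,0,-1,0,0.0005,-0.16,0,-1,0,0.0005,-0.171,0,-1,0,0.0005,-0.171,0])

```text
clock: 2.3
position: [548.8, 185.2, 58.0]
ee_rot: [1.0, -0.008, -0.002, 0.001]
contact_force: [-0.0, -0.6, 0.2]
gripper_width: 85.8
```

>>> apply_moves(plan=[-0.3,0,0,0,0,-0.3,0,0,0,0,0,0,0,0,0,0.2,0,0,0,0,0.4,0,0,0,0,0.4,0,0,0,0,0.4,0,0,0,0])

```text
clock: 2.88
position: [550.8, 185.0, 60.7]
ee_rot: [1.0, -0.009, 0.0, -0.0]
contact_force: [0.3, 0.3, -0.8]
gripper_width: 25.7
```

```bash
python3 - <<'E'
from h import *
s=arm.read_state();print(s["clock"],s["position"],s["contact_force"],s["gripper_width"])
d=cam("wrist");cv2.imwrite("pics/w3.png",d["color"][:,:,::-1])
d=cam("scene");cv2.imwrite("pics/s3.png",cv2.resize(d["color"][100:330,330:530,::-1],None,fx=2.6,fy=2.6))
E
```

```text
2.8833 [550.82397374 184.96555084  60.68395083] [ 0.33286496  0.32171571 -0.77574656] 25.681197358795817
```

View pics/w3.png

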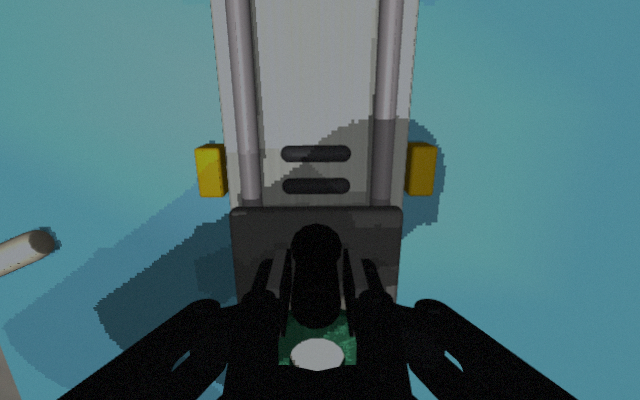

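View pics/s3.png

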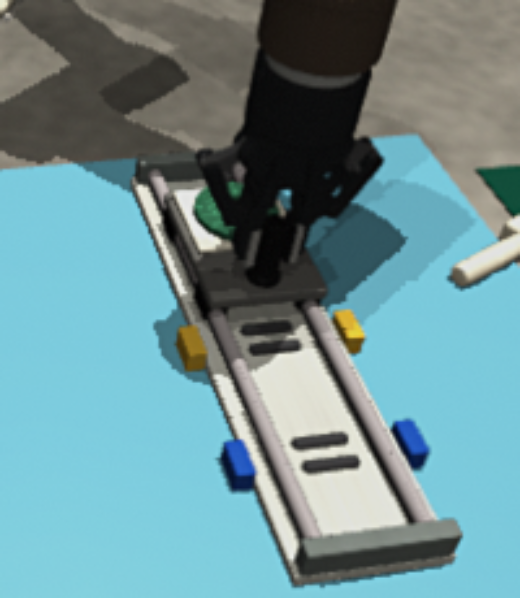

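The post, at about (316,240–310), is centred between the pads with a few mm free on each side. I close the jaws.

>>> apply_moves(plan=[0.5,0,0,0,0,0.6,0,0,0,0,0.8,0,0,0,0,0.8,0,0,0,0])

```text
clock: 3.32
position: [551.2, 185.5, 60.6]
ee_rot: [1.0, -0.009, 0.001, -0.0]
contact_force: [0.8, 2.1, 1.4]
gripper_width: 18.9
```

Gripped, with an opening of 18.9 mm. I push 79 mm along the rail.

>>> apply_moves(plan=[0.8,0.006,0,0,0,0.8,0.016,0,0,0,0.8,0.027,-0.0005,0,0,0.8,0.038,-0.0005,0,0,0.8,0.048,-0.0005,0,0,0.8,0.056,-0.001,0,0,0.8,0.06,-0.001,0,0,0.8,0.06,-0.001,0,0])

```text
clock: 3.98
position: [611.6, 184.8, 60.6]
ee_rot: [1.0, -0.009, 0.0, -0.0]
contact_force: [-3.1, 5.4, 3.4]
gripper_width: 18.5
```

>>> apply_moves(plan=[0.8,0.004,0,0,0,0.8,0.008,0,0,0,0.8,0.012,0,0,0,0.8,0.016,0,0,0,0.8,0.019,0,0,0,0.8,0.019,0,0,0,0.8,0.019,0,0,0,0.8,0.019,0,0,0])

```text
clock: 4.65
position: [630.8, 184.6, 60.6]
ee_rot: [1.0, -0.009, 0.001, -0.001]
contact_force: [1.7, 4.3, 1.3]
gripper_width: 18.5
```

```bash
python3 - <<'E'
from h import *
s=arm.read_state();print(s["clock"],s["position"],s["contact_force"],s["gripper_width"])
d=cam("scene");cv2.imwrite("pics/s4.png",cv2.resize(d["color"][120:340,350:530,::-1],None,fx=2.7,fy=2.7,interpolation=cv2.INTER_CUBIC))
d=cam("side");cv2.imwrite("pics/d4.png",cv2.resize(d["color"][130:240,200:380,::-1],None,fx=4,fy=4,interpolation=cv2.INTER_CUBIC))
E
```

```text
4.65 [630.84121451 184.60793189  60.60429356] [1.66611723 4.32206898 1.33545616] 18.534116688615377
```

View pics/s4.png

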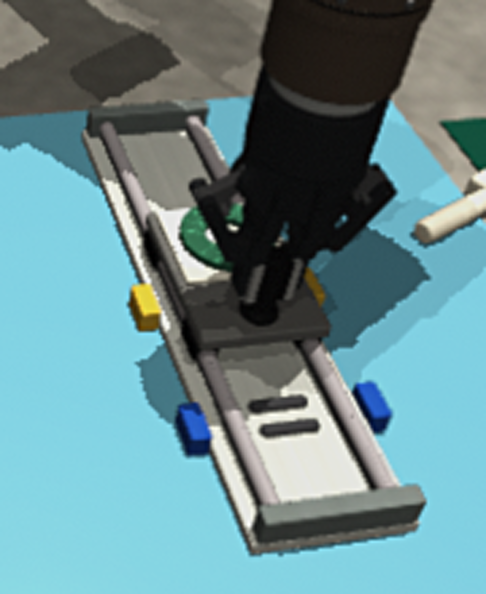

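View pics/d4.png

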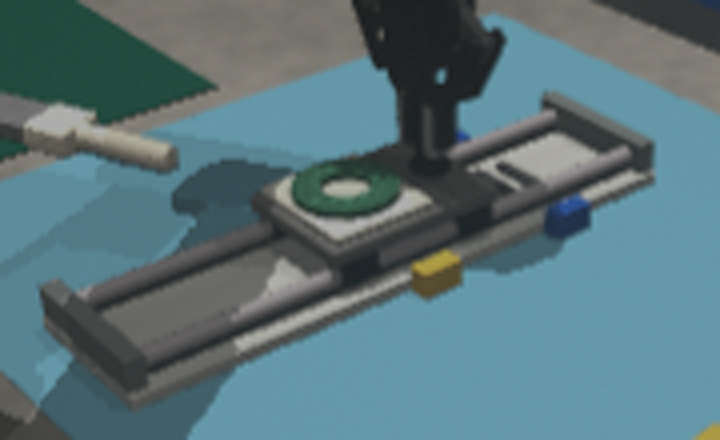

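The carrier is level with the yellow markers, with the ring at about (346,190) in the side crop. I release it gently.

>>> apply_moves(plan=[0.45,0,0,0,0,0.35,0,0,0,0,0.2,0,0,0,0,0.0,0,0,0,0,0.0,0,0,0,0,-0.2,0,0,0,0,-0.2,0,0,0,0,-0.2,0,0,0,0])

```text
clock: 5.42
position: [629.6, 183.9, 60.3]
ee_rot: [1.0, -0.009, -0.0, 0.0]
contact_force: [-0.2, -0.8, 0.2]
gripper_width: 51.2
```

>>> apply_moves(plan=[-0.2,0,0,0.01,0,-0.2,0,0,0.03,0,-0.2,0,0,0.06,0,-0.2,0,0,0.09,0,-0.2,0,0,0.12,0,-0.2,0,0,0.15,0,-0.2,0,0,0.17,0,-0.2,0,0,0.17,0])

```text
clock: 6.08
position: [632.2, 184.7, 237.8]
ee_rot: [1.0, -0.008, 0.006, -0.002]
contact_force: [0.9, -0.4, 0.9]
gripper_width: 51.8
```

>>> apply_moves(plan=[-0.2,-0.03,0.02,0.02,0,-0.2,-0.06,0.05,0.03,0,-0.2,-0.09,0.08,0.03,0,-0.2,-0.12,0.11,0.03,0,-0.2,-0.15,0.135,0.03,0,-0.2,-0.17,0.16,0.03,0,-0.2,-0.17,0.17,0.03,0,-0.2,-0.17,0.17,0.03,0])

```text
clock: 6.75
position: [458.6, 356.1, 260.7]
ee_rot: [1.0, -0.007, 0.0, -0.0]
contact_force: [0.3, -0.1, 0.3]
gripper_width: 51.6
```

```bash
python3 - <<'E'
from h import *
s=arm.read_state();print(s["clock"],s["position"],s["contact_force"],s["gripper_width"])
d=cam("scene");cv2.imwrite("pics/s5.png",cv2.resize(d["color"][145:330,360:530,::-1],None,fx=3.2,fy=3.2,interpolation=cv2.INTER_CUBIC))
f=cv2.imread("pics/scene0.png");x=d["color"][:,:,::-1]
print("bowl region diff",cv2.absdiff(f,x)[160:360,200:310].max(),cv2.absdiff(f,x)[160:360,200:310].mean())
d=cam("side");cv2.imwrite("pics/d5.png",cv2.resize(d["color"][130:240,200:380,::-1],None,fx=4,fy=4,interpolation=cv2.INTER_CUBIC))
E
```

```text
6.75 [458.57723667 356.06379955 260.67236027] [ 0.34360732 -0.11122957  0.32141428] 51.62743838294704
bowl region diff 6 2.6780151515151513
```

View pics/s5.png

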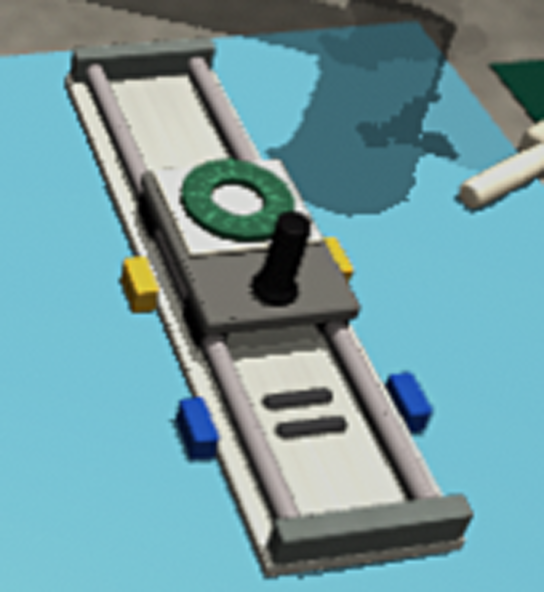

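View pics/d5.png

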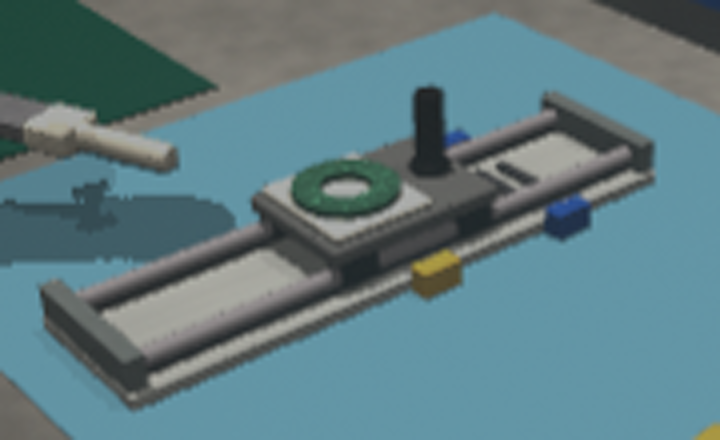

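The post top is at about (293,222) in the scene crop and (429,92) in the side crop. I check the travel.

```bash
python3 - <<'E'
from h import *
np.set_printoptions(precision=1,suppress=True)
d=cam("scene");e=cam("side")
S=lambda u,v:(360+(u+.5)/3.2-.5,145+(v+.5)/3.2-.5)
T=lambda u,v:(200+(u+.5)/4-.5,130+(v+.5)/4-.5)
print(back(d,S(293,222),99),back(e,T(429,92),99),back(d,S(237,199),56),back(e,T(346,188),56))
# carrier front/back bottom top-edge corners (z44) & slide end bars
print("front corners",back(d,S(207,324),44),back(d,S(358,302),44))
E
```

```text
[632.5 185.2  99. ] [631.4 183.1  99. ] [567.6 185.5  56. ] [562.  180.5  56. ]
front corners [651.6 138.6  44. ] [648.7 231.3  44. ]
```

```bash
python3 -c "
from bench import arm
print(arm.job_done(), arm.read_state()['clock'])"
```

```text
the job is handed in; nothing more can be done
the job is handed in; nothing more can be done
```

I pinched the ring carrier's post, pushed it about 79 mm along the rail to the yellow station, and let go. I then moved the gripper up and clear, and handed the job in just under 7 s on the clock.

- **Seating:** after release, the post measures x ≈ 631.4–632.5 mm and the carrier's front edge puts it at about 630 mm. The yellow station is at about 629.6 mm from the scene camera and 632 mm from the wrist camera. That is well inside the ±10 mm between the ridges, but no reading shows the detent itself engaging.
- **Disagreement:** the ring's position differs by about 5 mm between the scene and side cameras. It did so before the push as well, so I put it down to how I read the pixels.
- **Forces:** the reported wrist forces stayed below 7 N, and the robot touches nothing now.
- **Bowl carrier:** it did not move; that part of the picture matches the first one except for image noise.

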